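# Nest the dye-mixing cups in the round foil pan and cap them

## Task

Put the dye-mixing set away in the round foil pan, one piece at a time: stand the widest cup in the middle of the pan, then the middle cup inside it, then the slimmest cup inside that, and last put the lid on the slimmest cup, plug down and fully seated. Set each piece down upright without dropping it, let go of it before fetching the next, and leave the jar and the squeeze bottles where they stand.

Things in the scene. Friction and masses are not known exactly. Their poses are not given: they have to be found in the camera images.
- round_pan: The target: round shallow foil pan, fixed to the table, 148 mm across at the rim, 124 mm across at the foot, 28 mm tall, floor 3 mm thick. It lies on the left or the right side. Origin: centre of its underside; z up.
- square_tray: Rectangular foil tray, 150 x 110 x 28 mm, fixed to the table on the other side; not used. Origin: centre of its underside; x along its long side.
- wide_cup: The widest and lowest of three open white plastic mixing cups, round and slightly tapered: 68 mm across at the rim, 62 mm across at the foot, 52 mm tall, walls 3 mm, floor 5 mm thick. Starts upright on the table. Origin: centre of its underside; z up along its axis.
- middle_cup: The middle-sized of three open white plastic mixing cups, round and slightly tapered: 52 mm across at the rim, 46 mm across at the foot, 70 mm tall, walls 3 mm, floor 5 mm thick. Starts upright on the table. Origin: centre of its underside; z up along its axis. Stood in the widest cup it rests on that cup's floor, 5 mm above its underside, and its rim stands 23 mm above that cup's rim.
- slim_cup: The slimmest and tallest of three open white plastic mixing cups, round and slightly tapered: 36 mm across at the rim, 31 mm across at the foot, 88 mm tall, walls 3 mm, floor 5 mm thick. Starts upright on the table. Origin: centre of its underside; z up along its axis. Stood in the middle cup it rests on that cup's floor, 5 mm above its underside, and its rim stands 23 mm above that cup's rim.
- lid: White plastic lid of the slimmest cup, standing on its plug: plug 22 mm across, 8 mm tall; on it a disc 44 mm across, 5 mm thick (8 to 13 mm above the origin); on that an upright bar grip 36 mm long (x), 10 mm thick (y), 20 mm tall (13 to 33 mm above the origin). Origin: centre of the plug's underside; z up. Seated, disc on the rim, its origin is 80 mm above the slim cup's origin.
- dye_jar: Bystander: low closed amber jar with a black cap, 42 mm across, 45 mm tall, loose, standing among the cups. Origin: centre of its underside.
- bottle_left: Bystander: squeeze bottle with blue dye and a blue nozzle cap, 39 mm across, 125 mm tall, loose, at the back on the left. Origin: centre of its underside.
- bottle_right: Bystander: squeeze bottle with orange dye and an orange nozzle cap, 39 mm across, 125 mm tall, loose, at the back on the right. Origin: centre of its underside.
Not all that is in view belongs to the job. Leave any pink look-alike of the slim_cup alone.

How it is judged:
By the outcome, as a careful person would: the job done as asked, in the order asked, and still so for the second after the job is handed in, with the robot touching nothing.
It also fails if it takes over 112 s, if anything falls off the work surface, if the arm or the gripper's body presses on something with over 40 N, if the wrist force passes 120 N, or if a joint passes its speed limit or range.

## Robot

A 6-joint arm with a two-finger parallel gripper is mounted at the origin on the work surface. World frame = base frame: x ahead of the robot, y to its left, z up, the work surface at z = 0. Lengths are in m, angles in rad, forces in N, time in s.
With the tool pointing down it reaches from about 0.35 to 0.925 m from the base axis. Payload 6.4 kg.
Tool frame: the origin (TCP) lies midway between the tips of the shut fingers; the grasp point (between the pads) lies 19 mm behind it; z points along the fingers, y is the line along which they close (so a half turn about z gives the same grasp; the last joint's range is limited). The gripper opens to 85 mm and grips with 20 to 120 N. Pads are 22 mm wide; open, the fingers measure 114 mm over their backs; the gripper's body (76 mm by 85 mm) begins 54 mm behind the grasp point. The pads swing forward as they close: fully open they stand 13 mm farther back than shut.
Start: joints at [1.033, 0.245, 1.558, -0, 1.339, -0.174], TCP at [0.231, 0.607, 0.231] pointing down, gripper open.
Joint ranges: [-3.13, 3.13], [-1.02, 2.26], [0.13, 2.54], [-0.95, 4.09], [0.21, 2.88], [-2.74, 2.74]. Speed limits (rad/s): [2.57, 2.57, 3.14, 3.14, 3.14, 3.14].

## Interface

Orientations are given as a unit quaternion [x, y, z, w].
In Python, from cell import sense, camera, camera_info, hand_in gives the robot as it stands.
- The arm moves only by the tool apply_moves, never from a script. Its argument "targets" is a list of rows, each a list of 6 numbers: the shift along the tool's x, y, z in m, then the turn, a rotation vector about the tool's x, y, z in degrees. A call has 1 to 12 rows; each row is the pose to reach, as a shift and turn from the pose commanded when the call began, along the tool's axes at that moment; what a row does not reach only later rows make up. A row lasts 1/8 s, in which the tool goes at most 62.5 mm and 10.7 degrees, less where a joint would pass 70% of its speed; a pose out of reach is approached as far as the arm can. A call with a gripper value outside its range is refused whole. "hand" is the opening, from -1 (shut) to 1 (fully open), set as the call begins (left out, the last holds). The fingers move at their own pace and stop on an object; the grip force is fixed at half the most. Time passes only in rows, so rows that repeat a pose let the fingers close. It gives the time, the measured TCP pose, the force, the opening and the grip force at its end, in the units of the state.
- sense(): the state, without advancing time (a new reading comes with each control period).
- camera(name): name is "side" or "top"; returns the picture (400x640x3 uint8, blue, green, red); there is no depth.
- camera_info(name): a dict with "fx", "fy", "cx", "cy" (pixels), "dist" ([k1, k2, p1, p2, k3] as OpenCV has them; the pictures are not rectified), "rvec" (rotation vector, rad) and "tvec" (3), from world to camera coordinates, as OpenCV has them. Camera axes: x right, y down, z forward; pixel columns grow to the right and rows downward; lengths in m; the calibration is good to about 2 mm. A picture is of the moment at which its call begins. camera_info takes no time and is no camera call.
- hand_in(): hands the job in; it is judged then, once.
The state is a dict: "time_s": time; "joints": joint angles; "dq": joint speeds; "tau": joint torques, N m; "eef_pos": TCP position; "tool_rot": TCP orientation; "contact_force": force on the tool from outside, world axes, zero at the start; "ft_torque": the same for the moment, N m; "gripper_width": finger opening in m; "finger_force": force on a finger pad.
Only numpy, scipy, OpenCV 4.12 (cv2) and the standard library are available. Lean on these libraries where they do the work, as an engineer would, in place of code of your own. Each camera call takes 0.05 s, during which the arm holds its last target. There are 200 camera calls.

## Working session

There is one attempt and no reset: what is moved stays moved. The work goes in short steps, Python scripts to look and compute and a tool call to move; the robot and the scene stay as the last step left them, time stands still between calls to the robot, and variables do not carry over. Pictures are saved under pics/ and viewed, at most 14 in all, crops included, and the job is handed in when it is done.

Besides the shell and the picture viewer there is one more tool, called after "Call:" as name(argument=value, ...) on one line, values as JSON. apply_moves: Moves the arm, as the interface text tells. Its arguments: {"type":"object","properties":{"targets":{"type":"array","items":{"type":"array","items":{"type":"number"}}},"hand":{"type":"number"}},"required":["targets"]}

```bash
mkdir -p pics; ls; python3 - <<'E'
from cell import *
import cv2
for n in("top","side"):
    cv2.imwrite(f"pics/{n}0.png",camera(n)); print(camera_info(n))
s=sense(); print(s)
E
```

```text
pics
{'fx': 403.61257045681606, 'fy': 403.61257045681606, 'cx': 319.2397423043659, 'cy': 201.3010256791473, 'dist': array([-0.08616246,  0.        ,  0.        ,  0.        ,  0.        ]), 'rvec': array([ 2.19260996, -2.17278455,  0.15389109]), 'tvec': array([-0.03409469,  0.59690511,  0.81381029])}
{'fx': 460.3242925894192, 'fy': 460.3242925894192, 'cx': 318.0090000451723, 'cy': 201.22649707554507, 'dist': array([-0.13141221,  0.        ,  0.        ,  0.        ,  0.        ]), 'rvec': array([ 2.27951906, -0.12494726,  0.04520876]), 'tvec': array([-0.58143025,  0.04634758,  1.19508606])}
{'time_s': 0.1, 'joints': array([ 1.03289444e+00,  2.45778625e-01,  1.55889208e+00,  5.21605257e-05,
        1.33871247e+00, -1.74094636e-01]), 'dq': array([-0.00015725, -0.00022108, -0.00296016,  0.00031339, -0.0013898 ,
        0.00034527]), 'tau': array([-6.70984173e-04, -4.30669141e+01, -3.27129328e+01, -2.01627854e-04,
        2.83550115e-03,  7.74877655e-07]), 'eef_pos': array([0.23101018, 0.6070265 , 0.23026854]), 'tool_rot': array([ 1.80907969e-01,  9.83499621e-01, -8.30282216e-04, -3.35806132e-04]), 'contact_force': array([-0.10799983, -0.41750159,  0.30564814]), 'ft_torque': array([-0.02689213,  0.01176804,  0.03809089]), 'finger_force': 0.0, 'gripper_width': 0.08542244468359769}
```

View pics/top0.png

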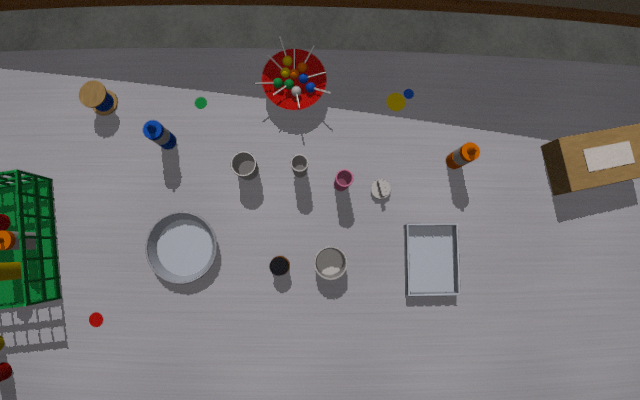

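View pics/side0.png

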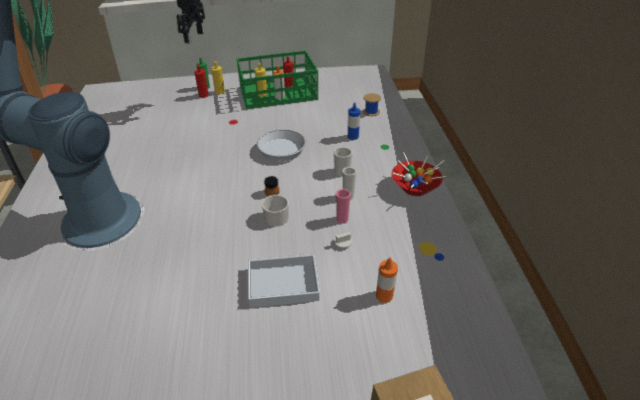

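Top view: pan (182,248); wide cup (331,262); middle cup (245,164); slim cup (300,164); lid (381,189); jar (280,265). The side view agrees.

Look-alikes:
- For the slim cup: white (300,164), pink (344,178, left alone), middle cup (245,164, wider).
- For the wide cup: (331,262) or the middle cup (245,164).
- For the pan: round (182,248), not the tray (432,260).

A close crop will check these choices.

```bash
cat > h.py <<'E'
import numpy as np, cv2
from cell import *
def cam(n):
    c=camera_info(n); K=np.array([[c['fx'],0,c['cx']],[0,c['fy'],c['cy']],[0,0,1]]); R=cv2.Rodrigues(c['rvec'])[0]
    return K,c['dist'],R,np.asarray(c['tvec']),c['rvec']
def ray(n,uv,z):
    K,d,R,t,_=cam(n); p=cv2.undistortPoints(np.array(uv,float).reshape(-1,1,2),K,d).reshape(-1,2)
    D=np.c_[p,np.ones(len(p))]@R; C=-R.T@t
    return C+D*((z-C[2])/D[:,2])[:,None]
def proj(n,P):
    K,d,R,t,rv=cam(n); return cv2.projectPoints(np.array(P,float).reshape(-1,3),rv,t,K,d)[0].reshape(-1,2)
E
python3 - <<'E'
from h import *
im=cv2.imread("pics/top0.png")
cv2.imwrite("pics/crop1.png",cv2.resize(im[140:290,220:410],None,fx=4,fy=4,interpolation=cv2.INTER_CUBIC))
for n,p,z in[("pan",(182,248),.028),("wide",(331,262),.052),("mid",(244,162),.07),("slim",(300,162),.088),("lid",(381,188),.013),("jar",(280,265),.045),("pink",(344,178),.088)]: print(n,ray("top",p,z).round(3))
E
```

```text
pan [[0.497 0.256 0.028]]
wide [[ 0.472 -0.053  0.052]]
mid [[0.671 0.125 0.07 ]]
slim [[0.669 0.012 0.088]]
lid [[ 0.63  -0.163  0.013]]
jar [[0.465 0.051 0.045]]
pink [[ 0.638 -0.075  0.088]]
```

View pics/crop1.png

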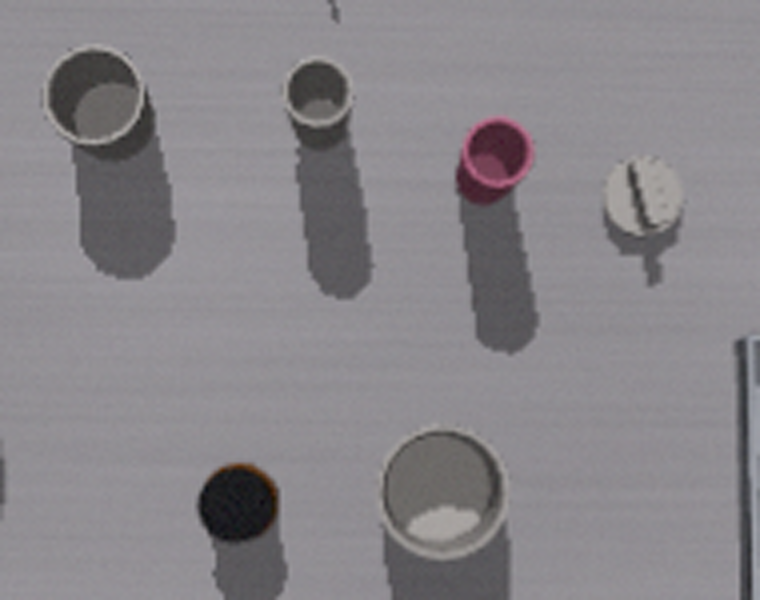

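The crop confirms the choices: middle cup rim centre at about (243.5,163.5), slim cup (299.3,162.9), pink look-alike (344,178), lid (381,189) and wide cup (331,263). Next I'll fit the rims precisely.

```bash
python3 - <<'E'
from h import *
im=cv2.imread("pics/top0.png")
print("table bgr",im[220,360],"rim px",im[150:156,244].tolist())
S=8
g=cv2.resize(im,None,fx=S,fy=S,interpolation=cv2.INTER_CUBIC).astype(int)
for n,c,r,z,R in[("wide",(331,263),19,.052,.034),("mid",(243.5,163.5),15,.07,.026),("slim",(299.3,162.9),11,.088,.018),("lid",(381,189),14,.013,.022)]:
    x0,x1,y0,y1=[int(S*v) for v in(c[0]-r,c[0]+r,c[1]-r,c[1]+r)]
    w=g[y0:y1,x0:x1]; m=((w[...,1]-w[...,0]>=4)&(w.sum(2)>400)).astype(np.uint8)
    cs=cv2.findContours(m,cv2.RETR_EXTERNAL,cv2.CHAIN_APPROX_NONE)[0]
    h=cv2.convexHull(max(cs,key=lambda k:cv2.contourArea(cv2.convexHull(k))))
    M=np.zeros_like(m);cv2.drawContours(M,[h],-1,1,1); p=np.argwhere(M)[:,::-1]
    e=cv2.fitEllipse(p.astype(np.float32))
    uv=((np.array(e[0])+[x0,y0])+.5)/S-.5
    q=ray("top",uv,z)[0]; 
    print(n,uv.round(2),(np.array(e[1])/S).round(1),"expect",(2*R*403.6/np.linalg.norm(q+cam("top")[2].T@cam("top")[3])).round(1),q.round(4))
    print("  side px of this point",proj("side",q).round(1))
# pan
pan=ray("top",[(182,248)],.028)
im2=cv2.imread("pics/side0.png")
a=cv2.resize(im2[120:260,240:400],None,fx=4,fy=4,interpolation=cv2.INTER_CUBIC); b=cv2.resize(im[205:295,135:230],None,fx=4,fy=4,interpolation=cv2.INTER_CUBIC)
cv2.imwrite("pics/crop2.png",a);cv2.imwrite("pics/crop3.png",b)
E
```

```text
table bgr [147 140 144] rim px [[146, 143, 145], [167, 167, 171], [128, 129, 132], [61, 63, 65], [62, 63, 66], [61, 63, 64]]
wide [324.97 273.36] [1.5 2.1] expect 33.3 [ 0.4491 -0.0406  0.052 ]
  side px of this point [[266.3 201. ]]
mid [254.75 164.25] [1.  1.3] expect 25.4 [0.6669 0.1033 0.07  ]
  side px of this point [[343.3 156.6]]
slim [290.98 162.99] [0.7 1.6] expect 18.1 [0.6667 0.0296 0.088 ]
  side px of this point [[347.5 167.1]]
lid [383.32 187.06] [1.7 2.8] expect 20.1 [ 0.6319 -0.1682  0.013 ]
  side px of this point [[344.8 242. ]]
```

View pics/crop2.png

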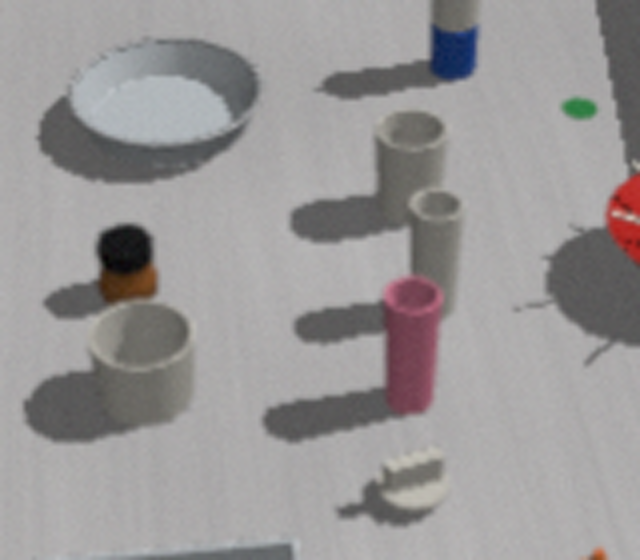

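View pics/crop3.png

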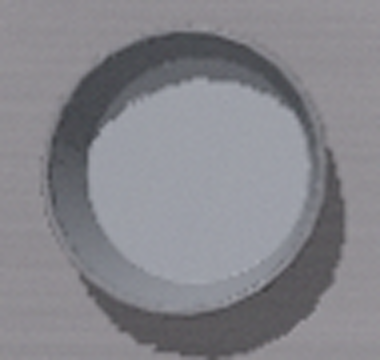

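```bash
python3 - <<'E'
from h import *
im=cv2.imread("pics/top0.png"); S=8
g=cv2.resize(im,None,fx=S,fy=S,interpolation=cv2.INTER_CUBIC).astype(int)
C=-cam("top")[2].T@cam("top")[3]; print("cam",C.round(3))
for n,c,r,z,R in[("wide",(331,263),19,.052,.034),("mid",(243.5,163.5),15,.07,.026),("slim",(299.3,162.9),11,.088,.018),("lid",(381,189),14,.013,.022)]:
    x0,x1,y0,y1=[int(S*v) for v in(c[0]-r,c[0]+r,c[1]-r,c[1]+r)]
    w=g[y0:y1,x0:x1]; m=((w[...,1]-w[...,0]>=-2)&(w.sum(2)>390)).astype(np.uint8)
    k=max(cv2.findContours(m,cv2.RETR_EXTERNAL,cv2.CHAIN_APPROX_NONE)[0],key=lambda k:cv2.contourArea(cv2.convexHull(k)))
    M=np.zeros_like(m);cv2.drawContours(M,[cv2.convexHull(k)],-1,1,1); p=np.argwhere(M)[:,::-1]
    e=cv2.fitEllipse(p.astype(np.float32)); uv=((np.array(e[0])+[x0,y0])+.5)/S-.5
    q=ray("top",uv,z)[0]
    print(n,uv.round(2),(np.array(e[1])/S).round(1),"exp",(2*R*403.6/np.linalg.norm(q-C)).round(1),q.round(4),"side",proj("side",q).round(1))
f=lambda x,y,x0=220,y0=140:((x+.5)/4-.5+x0,(y+.5)/4-.5+y0)
print("pan",ray("top",[f(183.5,172,135,205)],.028).round(4), "floor ctr",ray("top",[f(199,182,135,205)],.003).round(4))
a,b=ray("top",[f(630,168),f(652,228)],.023); d=a-b; print("bar",a.round(4),b.round(4),np.degrees(np.arctan2(d[1],d[0])))
print("wide side rim px",proj("side",ray("side",[f(142,333,240,120)],.052)), ray("side",[f(142,333,240,120),],.052), "mid",ray("side",[f(411,131,240,120)],.07),"slim",ray("side",[f(436,205,240,120)],.088),"pan",ray("side",[f(165,92,240,120)],.028))
E
cat >> h.py <<'E'
from scipy.spatial.transform import Rotation as Ro
def plan(*T,yaw=180):
    """world TCP target(s) -> tool-frame shift; yaw = heading of tool x, deg"""
    s=sense(); r=Ro.from_quat(s['tool_rot']); g=Ro.from_euler('z',yaw,degrees=True)*Ro.from_euler('x',180,degrees=True)
    print(s['time_s'],s['eef_pos'].round(4),"w",s['gripper_width'].round(4),"turn",np.degrees((r.inv()*g).as_rotvec()).round(1))
    for t in T: print(t,'->',r.inv().apply(np.array(t)-s['eef_pos']).round(4))
E
python3 -c "
from h import *
plan((.472,-.053,.15),(.472,-.053,.01))"
```

```text
cam [ 0.507 -0.     0.873]
wide [330.32 262.06] [34.  34.6] exp 33.3 [ 0.4719 -0.0513  0.052 ] side [[275.4 203.1]]
mid [242.66 163.05] [24.9 26.3] exp 25.3 [0.6691 0.1278 0.07  ] side [[342.8 151.6]]
slim [298.79 162.03] [17.7 18.9] exp 18.1 [0.6689 0.0142 0.088 ] side [[349.3 170.6]]
lid [380.24 188.  ] [19.8 21. ] exp 20.1 [ 0.6297 -0.1615  0.013 ] side [[343.5 240. ]]
pan [[0.4976 0.2593 0.028 ]] floor ctr [[0.4921 0.2584 0.003 ]]
bar [ 0.642 -0.153  0.023] [ 0.6097 -0.1646  0.023 ] 19.7443501090208
wide side rim px [[275.125 202.875]] [[ 0.47120635 -0.05037946  0.052     ]] mid [[0.66736457 0.12398131 0.07      ]] slim [[0.66699932 0.01303151 0.088     ]] pan [[0.49770533 0.25806298 0.028     ]]Traceback (most recent call last):
  File "<string>", line 3, in <module>
    plan((.472,-.053,.15),(.472,-.053,.01))
    ~~~~^^^^^^^^^^^^^^^^^^^^^^^^^^^^^^^^^^^
  File "h.py", line 16, in plan
    print(s['time_s'],s['eef_pos'].round(4),"w",s['gripper_width'].round(4),"turn",np.degrees((r.inv()*g).as_rotvec()).round(1))
                                                ^^^^^^^^^^^^^^^^^^^^^^^^
AttributeError: 'float' object has no attribute 'round'
```

```bash
sed -i "s/s\['gripper_width'\].round(4)/round(s['gripper_width'],4)/" h.py
python3 -c "
from h import *
plan((.4715,-.051,.15),(.4715,-.051,.008))"
```

```text
0.1 [0.231  0.607  0.2303] w 0.0854 turn [ -0.1  -0.  -20.8]
(0.4715, -0.051, 0.15) -> [-0.4589 -0.5292  0.081 ]
(0.4715, -0.051, 0.008) -> [-0.459 -0.529  0.223]
```

Call:
apply_moves(targets=[[-0.459,-0.529,0.081,0,0,-20.8],[-0.459,-0.529,0.081,0,0,-20.8],[-0.459,-0.529,0.081,0,0,-20.8],[-0.459,-0.529,0.081,0,0,-20.8],[-0.459,-0.529,0.081,0,0,-20.8],[-0.459,-0.529,0.081,0,0,-20.8],[-0.459,-0.529,0.081,0,0,-20.8],[-0.459,-0.529,0.081,0,0,-20.8],[-0.459,-0.529,0.081,0,0,-20.8],[-0.459,-0.529,0.081,0,0,-20.8],[-0.459,-0.529,0.081,0,0,-20.8],[-0.459,-0.529,0.081,0,0,-20.8]], hand=1)

```text
time_s: 1.6
eef_pos: [0.4723, -0.053, 0.1497]
tool_rot: [0.002, 1.0, 0.0, -0.0]
contact_force: [-0.7, 1.0, -0.5]
gripper_width: 0.0858
finger_force: 0.0
```

```bash
python3 -c "
from h import *
plan((.4715,-.051,.15),(.4715,-.051,.008))"
```

```text
1.6 [ 0.4723 -0.053   0.1497] w 0.0858 turn [ 0.  -0.  -0.3]
(0.4715, -0.051, 0.15) -> [ 0.0008  0.002  -0.0003]
(0.4715, -0.051, 0.008) -> [0.0007 0.002  0.1417]
```

Call:
apply_moves(targets=[[0,0,0.05,0,0,0],[0,0,0.08,0,0,0],[0,0,0.08,0,0,0]])

```text
time_s: 1.98
eef_pos: [0.4696, -0.0488, 0.0679]
tool_rot: [0.0, 1.0, 0.001, -0.003]
contact_force: [-0.3, 0.2, 0.6]
gripper_width: 0.0855
finger_force: 0.0
```

Call:
apply_moves(targets=[[0,0,0.02,0,0,0],[0,0,0.04,0,0,0],[0,0,0.06,0,0,0],[0,0,0.06,0,0,0],[0,0,0.06,0,0,0]])

```text
time_s: 2.6
eef_pos: [0.4732, -0.0503, 0.0119]
tool_rot: [0.0, 1.0, -0.0, 0.001]
contact_force: [0.2, -0.1, 0.3]
gripper_width: 0.0851
finger_force: 0.0
```

Call:
apply_moves(targets=[[0,0,0.002,0,0,0],[0,0,0.002,0,0,0],[0,0,0.002,0,0,0],[0,0,0.002,0,0,0],[0,0,0.002,0,0,0],[0,0,0.002,0,0,0],[0,0,0.002,0,0,0],[0,0,0.002,0,0,0]], hand=-1)

```text
time_s: 3.6
eef_pos: [0.4732, -0.0505, 0.0102]
tool_rot: [0.0, 1.0, -0.0, 0.001]
contact_force: [-4.7, 2.0, 11.6]
gripper_width: 0.0665
finger_force: 64.2
```

```bash
python3 - <<'E'
from h import *
plan((.4715,-.051,.11),(.4977,.2585,.11),(.4977,.2585,.013))
s=sense(); print(s['finger_force'])
im=camera("side"); cv2.imwrite("pics/s1.png",cv2.resize(im[90:250,200:360],None,fx=3,fy=3,interpolation=cv2.INTER_CUBIC))
E
```

```text
3.6 [ 0.4732 -0.0505  0.0102] w 0.0665 turn [-0.   0.1 -0.1]
(0.4715, -0.051, 0.11) -> [ 0.0015 -0.0006 -0.0998]
(0.4977, 0.2585, 0.11) -> [-0.0244  0.3089 -0.0999]
(0.4977, 0.2585, 0.013) -> [-0.0242  0.309  -0.0029]
64.16659166570753
```

View pics/s1.png

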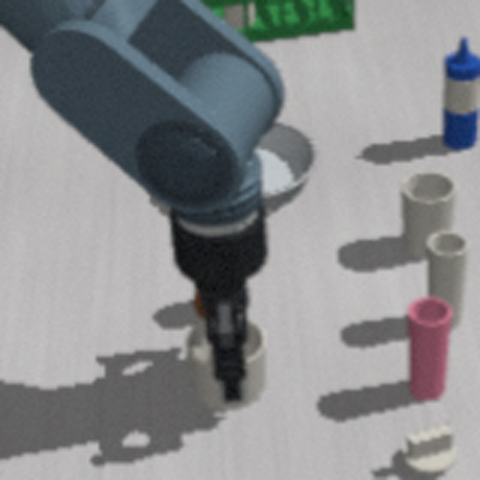

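Held at 66.5 mm; the side view shows the finger on the wide cup, upright at crop (228,365). Lift over the jar and carry it to the pan.

Call:
apply_moves(targets=[[0,0,-0.03,0,0,0],[0,0,-0.07,0,0,0],[-0.002,0.02,-0.1,0,0,0],[-0.006,0.07,-0.1,0,0,0],[-0.01,0.12,-0.1,0,0,0],[-0.014,0.17,-0.1,0,0,0],[-0.018,0.22,-0.1,0,0,0],[-0.022,0.27,-0.1,0,0,0],[-0.023,0.3,-0.1,0,0,0],[-0.0245,0.309,-0.1,0,0,0],[-0.0245,0.309,-0.1,0,0,0],[-0.0245,0.309,-0.1,0,0,0]])

```text
time_s: 5.15
eef_pos: [0.4968, 0.2577, 0.1083]
tool_rot: [0.001, 1.0, -0.0, -0.0]
contact_force: [-0.6, 0.8, -1.0]
gripper_width: 0.0665
finger_force: 67.0
```

```bash
python3 - <<'E'
from h import *
plan((.4977,.2585,.04),(.4977,.2585,.0132))
s=sense(); print(s['finger_force'],s['contact_force'])
E
```

```text
5.15 [0.4968 0.2577 0.1083] w 0.0665 turn [-0.  -0.  -0.1]
(0.4977, 0.2585, 0.04) -> [-0.0009  0.0008  0.0683]
(0.4977, 0.2585, 0.0132) -> [-0.001   0.0008  0.0951]
67.02663087286055 [-0.62098464  0.76641014 -1.03799038]
```

Call:
apply_moves(targets=[[-0.001,0.001,0.03,0,0,0],[-0.001,0.001,0.06,0,0,0],[-0.001,0.001,0.08,0,0,0],[-0.001,0.001,0.088,0,0,0],[-0.001,0.001,0.091,0,0,0],[-0.001,0.001,0.093,0,0,0],[-0.001,0.001,0.0935,0,0,0],[-0.001,0.001,0.0935,0,0,0]])

```text
time_s: 6.15
eef_pos: [0.4981, 0.2599, 0.0153]
tool_rot: [0.0, 1.0, 0.0, 0.0]
contact_force: [0.1, 0.5, -0.1]
gripper_width: 0.0664
finger_force: 67.0
```

Call:
apply_moves(targets=[[0,-0.001,0.001,0,0,0],[0,-0.001,0.002,0,0,0],[0,-0.001,0.0025,0,0,0],[0,-0.001,0.0025,0,0,0]])

```text
time_s: 6.65
eef_pos: [0.4979, 0.2587, 0.0133]
tool_rot: [0.0, 1.0, -0.0, -0.0]
contact_force: [-3.9, -1.6, 7.8]
gripper_width: 0.0663
finger_force: 67.7
```

Contact with the pan floor (8 N). Release and rise.

Call:
apply_moves(targets=[[0,0,0,0,0,0],[0,0,0,0,0,0],[0,0,0,0,0,0],[0,0,0,0,0,0],[0,0,0,0,0,0],[0,0,-0.02,0,0,0],[0,0,-0.06,0,0,0],[0,0,-0.12,0,0,0],[0,0,-0.14,0,0,0],[0,0,-0.14,0,0,0]], hand=1)

```text
time_s: 7.9
eef_pos: [0.4994, 0.2593, 0.1558]
tool_rot: [0.0, 1.0, 0.001, 0.003]
contact_force: [0.1, 0.6, 0.5]
gripper_width: 0.0853
finger_force: 0.0
```

```bash
python3 - <<'E'
from h import *
plan((.668,.126,.15),(.668,.126,.04))
E
```

```text
7.9 [0.4994 0.2593 0.1558] w 0.0853 turn [ 0.1  0.3 -0. ]
(0.668, 0.126, 0.15) -> [-0.1687 -0.1332  0.0066]
(0.668, 0.126, 0.04) -> [-0.168  -0.1334  0.1166]
```

Call:
apply_moves(targets=[[-0.03,-0.02,0.006,0,0,0],[-0.07,-0.055,0.006,0,0,0],[-0.11,-0.09,0.006,0,0,0],[-0.15,-0.12,0.006,0,0,0],[-0.168,-0.133,0.006,0,0,0],[-0.168,-0.133,0.006,0,0,0],[-0.168,-0.133,0.03,0,0,0],[-0.168,-0.133,0.06,0,0,0],[-0.168,-0.133,0.06,0,0,0],[-0.168,-0.133,0.06,0,0,0]])

```text
time_s: 9.15
eef_pos: [0.6655, 0.1262, 0.093]
tool_rot: [0.0, 1.0, 0.0, 0.0]
contact_force: [-0.3, 0.3, 0.5]
gripper_width: 0.0854
finger_force: 0.0
```

```bash
python3 - <<'E'
from h import *
plan((.668,.126,.043))
E
```

```text
9.15 [0.6655 0.1262 0.093 ] w 0.0854 turn [ 0.  0. -0.]
(0.668, 0.126, 0.043) -> [-0.0025 -0.0003  0.05  ]
```

Call:
apply_moves(targets=[[-0.0025,0,0.02,0,0,0],[-0.0025,0,0.04,0,0,0],[-0.0025,0,0.05,0,0,0],[-0.0025,0,0.05,0,0,0],[-0.0025,0,0.05,0,0,0]])

```text
time_s: 9.78
eef_pos: [0.6686, 0.1256, 0.0427]
tool_rot: [0.0, 1.0, -0.0, 0.0]
contact_force: [-1.1, 0.3, 0.6]
gripper_width: 0.085
finger_force: 0.0
```

Call:
apply_moves(targets=[[0,0,0,0,0,0],[0,0,0,0,0,0],[0,0,0,0,0,0],[0,0,0,0,0,0],[0,0,0,0,0,0],[0,0,0,0,0,0],[0,0,0,0,0,0],[0,0,0,0,0,0],[0,0,0,0,0,0]], hand=-1)

```text
time_s: 10.9
eef_pos: [0.6689, 0.126, 0.0435]
tool_rot: [0.0, 1.0, 0.0, 0.001]
contact_force: [-0.6, 2.3, 6.1]
gripper_width: 0.0503
finger_force: 62.2
```

```bash
python3 - <<'E'
from h import *
plan((.668,.126,.16),(.4977,.2585,.16))
im=camera("side"); cv2.imwrite("pics/s2.png",cv2.resize(im[60:220,240:400],None,fx=3.5,fy=3.5,interpolation=cv2.INTER_CUBIC))
im=camera("top"); cv2.imwrite("pics/t2.png",cv2.resize(im[205:295,135:230],None,fx=4,fy=4,interpolation=cv2.INTER_CUBIC))
E
```

```text
10.9 [0.6689 0.126  0.0435] w 0.0503 turn [ 0.   0.1 -0. ]
(0.668, 0.126, 0.16) -> [ 7.000e-04  1.000e-04 -1.165e-01]
(0.4977, 0.2585, 0.16) -> [ 0.1711  0.1324 -0.1168]
```

View pics/s2.png

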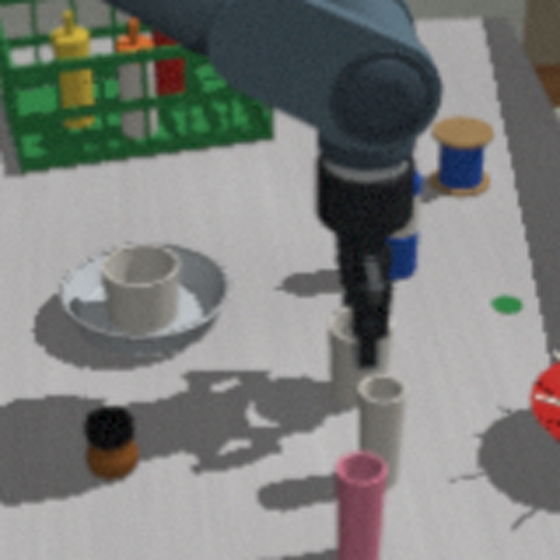

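View pics/t2.png

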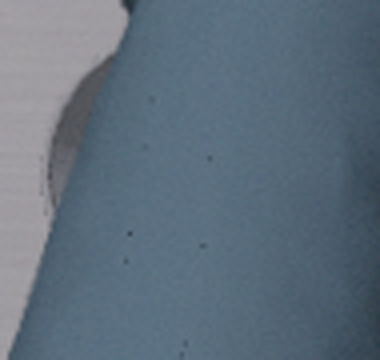

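```bash
python3 - <<'E'
from h import *
print(ray("side",[((142+.5)/3.5-.5+240,(268+.5)/3.5-.5+60)],.055).round(4))
for z in(.045,.05,.055): print(z,((proj("side",[(.669,.096,z)])[0]-[240,60]+.5)*3.5).round(1))
E
```

```text
[[0.4971 0.2523 0.055 ]]
0.045 [366.4 370.5]
0.05 [366.6 365.5]
0.055 [366.8 360.4]
```

Call:
apply_moves(targets=[[0,0,-0.03,0,0,0],[0,0,-0.07,0,0,0],[0,0,-0.11,0,0,0],[0.02,0.015,-0.117,0,0,0],[0.055,0.045,-0.117,0,0,0],[0.095,0.075,-0.117,0,0,0],[0.135,0.105,-0.117,0,0,0],[0.16,0.125,-0.117,0,0,0],[0.171,0.132,-0.117,0,0,0],[0.171,0.132,-0.117,0,0,0],[0.171,0.132,-0.117,0,0,0],[0.171,0.132,-0.117,0,0,0]])

```text
time_s: 12.5
eef_pos: [0.4982, 0.257, 0.1593]
tool_rot: [0.001, 1.0, -0.0, 0.0]
contact_force: [1.0, -0.6, -1.2]
gripper_width: 0.0499
finger_force: 62.4
```

```bash
python3 - <<'E'
from h import *
plan((.4980,.2588,.09),(.4980,.2588,.0515)); print(sense()['finger_force'])
im=camera("side"); cv2.imwrite("pics/s3.png",cv2.resize(im[60:180,220:340],None,fx=4,fy=4,interpolation=cv2.INTER_CUBIC))
E
```

```text
12.5 [0.4982 0.257  0.1593] w 0.0499 turn [-0.   0.  -0.1]
(0.498, 0.2588, 0.09) -> [0.0002 0.0018 0.0693]
(0.498, 0.2588, 0.0515) -> [0.0002 0.0018 0.1078]
62.39757664036006
```

View pics/s3.png

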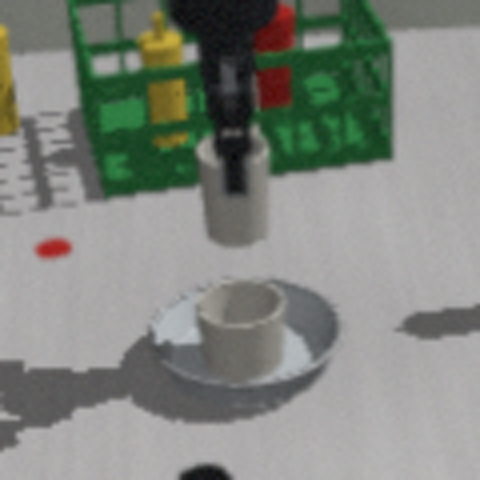

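The middle cup is held upright at crop (235,190) above the wide cup, whose rim centre is at (241,303) in the pan. Descend.

Call:
apply_moves(targets=[[0,0.001,0.03,0,0,0],[0,0.001,0.06,0,0,0],[0,0.001,0.08,0,0,0],[0,0.001,0.095,0,0,0],[0,0.001,0.102,0,0,0],[0,0.001,0.104,0,0,0],[0,0.001,0.104,0,0,0]])

```text
time_s: 13.42
eef_pos: [0.4978, 0.2589, 0.056]
tool_rot: [0.0, 1.0, 0.0, 0.001]
contact_force: [-0.4, -0.0, -0.2]
gripper_width: 0.0498
finger_force: 62.4
```

Call:
apply_moves(targets=[[0,0,0.002,0,0,0],[0,0,0.003,0,0,0],[0,0,0.004,0,0,0],[0,0,0.0045,0,0,0],[0,0,0.0045,0,0,0]])

```text
time_s: 14.05
eef_pos: [0.4976, 0.2589, 0.0521]
tool_rot: [0.0, 1.0, -0.0, 0.0]
contact_force: [-3.9, -1.3, 7.6]
gripper_width: 0.0501
finger_force: 67.3
```

Call:
apply_moves(targets=[[0,0,0,0,0,0],[0,0,0,0,0,0],[0,0,0,0,0,0],[0,0,0,0,0,0],[0,0,0,0,0,0],[0,0,-0.02,0,0,0],[0,0,-0.06,0,0,0],[0,0,-0.11,0,0,0],[0,0,-0.12,0,0,0],[0,0,-0.12,0,0,0]], hand=0.5)

```text
time_s: 15.3
eef_pos: [0.4977, 0.2589, 0.1722]
tool_rot: [0.0, 1.0, 0.0, 0.001]
contact_force: [0.6, 0.2, -0.5]
gripper_width: 0.0636
finger_force: 0.0
```

```bash
python3 - <<'E'
from h import *
plan((.668,.0136,.16),(.668,.0136,.065))
E
```

```text
15.3 [0.4977 0.2589 0.1722] w 0.0636 turn [ 0.   0.1 -0. ]
(0.668, 0.0136, 0.16) -> [-0.1704 -0.2452  0.0124]
(0.668, 0.0136, 0.065) -> [-0.1702 -0.2453  0.1074]
```

Call:
apply_moves(targets=[[-0.03,-0.03,0.012,0,0,0],[-0.06,-0.08,0.012,0,0,0],[-0.09,-0.13,0.012,0,0,0],[-0.12,-0.175,0.012,0,0,0],[-0.15,-0.22,0.012,0,0,0],[-0.17,-0.245,0.012,0,0,0],[-0.17,-0.245,0.012,0,0,0],[-0.17,-0.245,0.03,0,0,0],[-0.17,-0.245,0.055,0,0,0],[-0.17,-0.245,0.055,0,0,0],[-0.17,-0.245,0.055,0,0,0]])

```text
time_s: 16.68
eef_pos: [0.6667, 0.0145, 0.1157]
tool_rot: [-0.0, 1.0, 0.0, -0.0]
contact_force: [-0.2, 0.6, -0.0]
gripper_width: 0.0643
finger_force: 0.0
```

```bash
python3 - <<'E'
from h import *
plan((.668,.0136,.064))
E
```

```text
16.675 [0.6667 0.0145 0.1157] w 0.0643 turn [ 0. -0.  0.]
(0.668, 0.0136, 0.064) -> [-0.0014 -0.0009  0.0517]
```

Call:
apply_moves(targets=[[-0.001,-0.001,0.02,0,0,0],[-0.001,-0.001,0.04,0,0,0],[-0.001,-0.001,0.05,0,0,0],[-0.001,-0.001,0.052,0,0,0],[-0.001,-0.001,0.052,0,0,0]])

```text
time_s: 17.3
eef_pos: [0.6683, 0.0126, 0.0639]
tool_rot: [0.0, 1.0, -0.0, 0.0]
contact_force: [-0.1, -0.0, 0.7]
gripper_width: 0.0646
finger_force: 0.0
```

Call:
apply_moves(targets=[[0,0,0,0,0,0],[0,0,0,0,0,0],[0,0,0,0,0,0],[0,0,0,0,0,0],[0,0,0,0,0,0],[0,0,0,0,0,0],[0,0,0,0,0,0],[0,0,0,0,0,0],[0,0,0,0,0,0]], hand=-1)

```text
time_s: 18.42
eef_pos: [0.6689, 0.0127, 0.0649]
tool_rot: [0.0, 1.0, 0.0, 0.001]
contact_force: [-0.2, 1.1, 4.5]
gripper_width: 0.0341
finger_force: 59.9
```

```bash
python3 - <<'E'
from h import *
plan((.668,.0136,.195),(.4977,.2588,.195))
im=camera("side"); cv2.imwrite("pics/s4.png",cv2.resize(im[70:230,230:390],None,fx=3.5,fy=3.5,interpolation=cv2.INTER_CUBIC))
E
```

```text
18.425 [0.6689 0.0127 0.0649] w 0.0341 turn [ 0.   0.1 -0. ]
(0.668, 0.0136, 0.195) -> [ 0.0006  0.0009 -0.1301]
(0.4977, 0.2588, 0.195) -> [ 0.1711  0.246  -0.1304]
```

View pics/s4.png

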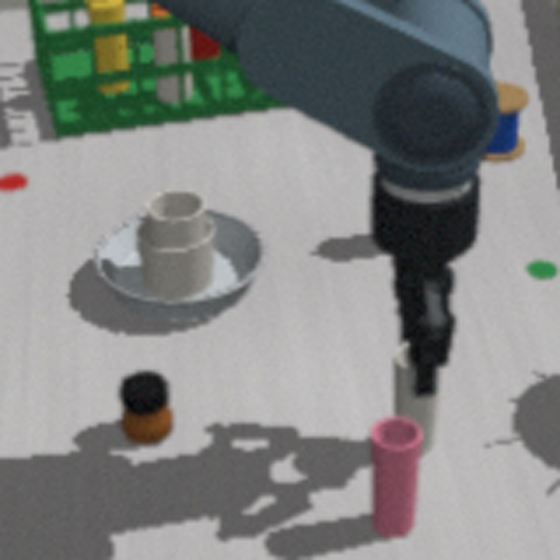

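The middle cup sits centred in the wide cup at crop (176,235), and the slim cup is gripped. Carry it over.

Call:
apply_moves(targets=[[0,0,-0.03,0,0,0],[0,0,-0.07,0,0,0],[0,0,-0.11,0,0,0],[0.02,0.03,-0.13,0,0,0],[0.05,0.07,-0.13,0,0,0],[0.08,0.115,-0.13,0,0,0],[0.11,0.16,-0.13,0,0,0],[0.14,0.2,-0.13,0,0,0],[0.16,0.23,-0.13,0,0,0],[0.171,0.246,-0.13,0,0,0],[0.171,0.246,-0.13,0,0,0],[0.171,0.246,-0.13,0,0,0]])

```text
time_s: 19.98
eef_pos: [0.498, 0.2579, 0.1937]
tool_rot: [0.001, 1.0, -0.0, 0.0]
contact_force: [-0.5, -0.2, -0.1]
gripper_width: 0.0339
finger_force: 59.8
```

Call:
apply_moves(targets=[[0,0,0.02,0,0,0],[0,0,0.03,0,0,0],[0,0,0.03,0,0,0]])

```text
time_s: 20.35
eef_pos: [0.4964, 0.258, 0.1618]
tool_rot: [0.001, 1.0, -0.001, -0.002]
contact_force: [0.3, -0.4, -0.2]
gripper_width: 0.0342
finger_force: 59.8
```

```bash
python3 - <<'E'
from h import *
plan((.4977,.2589,.09),(.4977,.2589,.0779)); print(sense()['finger_force'])
E
```

```text
20.35 [0.4964 0.258  0.1618] w 0.0342 turn [-0.1 -0.2 -0.1]
(0.4977, 0.2589, 0.09) -> [-0.0016  0.0009  0.0717]
(0.4977, 0.2589, 0.0779) -> [-0.0016  0.001   0.0838]
59.7870948468335
```

Call:
apply_moves(targets=[[0,0.001,0.02,0,0,0],[0,0.001,0.04,0,0,0],[0,0.001,0.06,0,0,0],[0,0.001,0.073,0,0,0],[0,0.001,0.079,0,0,0],[0,0.001,0.081,0,0,0],[0,0.001,0.081,0,0,0],[0,0.001,0.081,0,0,0]])

```text
time_s: 21.35
eef_pos: [0.4977, 0.2599, 0.0835]
tool_rot: [0.0, 1.0, 0.0, 0.001]
contact_force: [-0.6, 0.3, -0.5]
gripper_width: 0.0341
finger_force: 59.8
```

Call:
apply_moves(targets=[[0,-0.001,0.002,0,0,0],[0,-0.001,0.004,0,0,0],[0,-0.001,0.005,0,0,0],[0,-0.001,0.006,0,0,0],[0,-0.001,0.006,0,0,0]])

```text
time_s: 21.98
eef_pos: [0.4979, 0.2589, 0.0778]
tool_rot: [0.0, 1.0, 0.0, 0.001]
contact_force: [-0.3, -1.3, 6.3]
gripper_width: 0.0341
finger_force: 60.3
```

Call:
apply_moves(targets=[[0,0,0,0,0,0],[0,0,0,0,0,0],[0,0,0,0,0,0],[0,0,0,0,0,0],[0,0,-0.02,0,0,0],[0,0,-0.06,0,0,0],[0,0,-0.1,0,0,0],[0,0,-0.12,0,0,0],[0,0,-0.12,0,0,0]], hand=0)

```text
time_s: 23.1
eef_pos: [0.4982, 0.259, 0.1988]
tool_rot: [0.0, 1.0, 0.001, 0.002]
contact_force: [-0.4, 0.1, 0.5]
gripper_width: 0.0428
finger_force: 0.0
```

```bash
python3 - <<'E'
from h import *
im=camera("top")
a=cv2.resize(im[170:206,362:402],None,fx=15,fy=15,interpolation=cv2.INTER_CUBIC)
# predicted bar top outline and disc at current estimate
q=np.array([.630,-.1615,0]); th=np.radians(19.7); u=np.array([np.cos(th),np.sin(th),0]); v=np.array([-u[1],u[0],0])
P=lambda X:((proj("top",X)-[362,170]+.5)*15).astype(np.int32)
box=[q+s*.018*u+t*.005*v+[0,0,.033] for s,t in((1,1),(1,-1),(-1,-1),(-1,1))]
cv2.polylines(a,[P(box)],True,(0,0,255),1)
cv2.polylines(a,[P([q+.022*np.array([np.cos(k),np.sin(k),0])+[0,0,.013] for k in np.linspace(0,6.28,40)])],True,(0,255,0),1)
cv2.imwrite("pics/lid.png",a)
plan((.630,-.1615,.13),(.630,-.1615,.015),yaw=180+19.7)
E
```

```text
23.15 [0.4972 0.2587 0.1968] w 0.0427 turn [  0.    0.  -19.7]
(0.63, -0.1615, 0.13) -> [-0.1331 -0.4201  0.0668]
(0.63, -0.1615, 0.015) -> [-0.1331 -0.4201  0.1818]
```

View pics/lid.png

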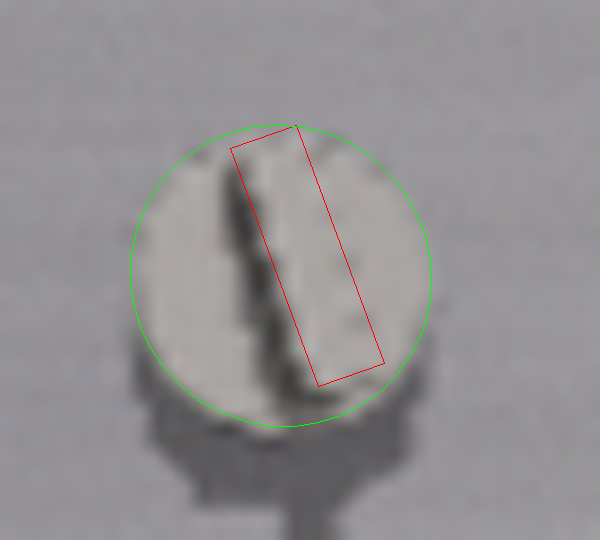

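The disc outline (green) matches, centre at about (281,276). The dark bar face runs (232,165)–(295,395), so the bar is about 15.5° from x.

Call:
apply_moves(targets=[[-0.01,-0.03,0.01,0,0,-3],[-0.025,-0.08,0.03,0,0,-6],[-0.04,-0.13,0.046,0,0,-9],[-0.056,-0.18,0.046,0,0,-12],[-0.072,-0.23,0.046,0,0,-15.5],[-0.09,-0.28,0.046,0,0,-15.5],[-0.104,-0.33,0.046,0,0,-15.5],[-0.12,-0.38,0.046,0,0,-15.5],[-0.13,-0.41,0.046,0,0,-15.5],[-0.132,-0.42,0.07,0,0,-15.5],[-0.132,-0.42,0.1,0,0,-15.5],[-0.132,-0.42,0.1,0,0,-15.5]])

```text
time_s: 24.65
eef_pos: [0.6255, -0.1601, 0.0915]
tool_rot: [-0.134, 0.991, 0.003, -0.004]
contact_force: [0.0, -0.2, 0.3]
gripper_width: 0.0426
finger_force: 0.0
```

Call:
apply_moves(targets=[[0,0,0.02,0,0,0],[0,0,0.03,0,0,0],[0,0,0.03,0,0,0],[0,0,0.03,0,0,0]])

```text
time_s: 25.15
eef_pos: [0.6294, -0.1615, 0.0675]
tool_rot: [-0.135, 0.991, -0.0, 0.0]
contact_force: [0.3, -0.4, -0.4]
gripper_width: 0.0423
finger_force: 0.0
```

```bash
python3 - <<'E'
from h import *
plan((.6292,-.1615,.0155),yaw=195.5)
E
```

```text
25.15 [ 0.6294 -0.1615  0.0675] w 0.0423 turn [-0.   0.1 -0. ]
(0.6292, -0.1615, 0.0155) -> [0.0003 0.     0.052 ]
```

Call:
apply_moves(targets=[[0,0,0.02,0,0,0],[0,0,0.035,0,0,0],[0,0,0.047,0,0,0],[0,0,0.051,0,0,0],[0,0,0.051,0,0,0],[0,0,0.051,0,0,0]])

```text
time_s: 25.9
eef_pos: [0.6294, -0.1616, 0.0164]
tool_rot: [-0.134, 0.991, -0.0, 0.001]
contact_force: [0.4, 0.3, 0.2]
gripper_width: 0.0429
finger_force: 0.0
```

Call:
apply_moves(targets=[[0,0,0,0,0,0],[0,0,0,0,0,0],[0,0,0,0,0,0],[0,0,0,0,0,0],[0,0,0,0,0,0],[0,0,0,0,0,0],[0,0,0,0,0,0],[0,0,0,0,0,0]], hand=-1)

```text
time_s: 26.9
eef_pos: [0.6292, -0.1615, 0.0163]
tool_rot: [-0.134, 0.991, -0.0, 0.0]
contact_force: [-1.2, 0.0, 4.4]
gripper_width: 0.0083
finger_force: 60.2
```

```bash
python3 - <<'E'
from h import *
plan((.4977,.2589,.15),yaw=195.5); print(Ro.from_quat(sense()['tool_rot']).as_matrix().round(3))
im=camera("side"); cv2.imwrite("pics/s5.png",cv2.resize(im[90:260,240:380],None,fx=3.5,fy=3.5,interpolation=cv2.INTER_CUBIC))
im=camera("top"); a=cv2.resize(im[205:295,135:230],None,fx=5,fy=5,interpolation=cv2.INTER_CUBIC); cv2.imwrite("pics/t5.png",a)
E
```

```text
26.9 [ 0.6292 -0.1615  0.0163] w 0.0083 turn [-0.  0. -0.]
(0.4977, 0.2589, 0.15) -> [ 0.0147  0.4402 -0.1339]
[[-0.964 -0.266  0.001]
 [-0.266  0.964 -0.   ]
 [-0.    -0.    -1.   ]]
```

View pics/s5.png

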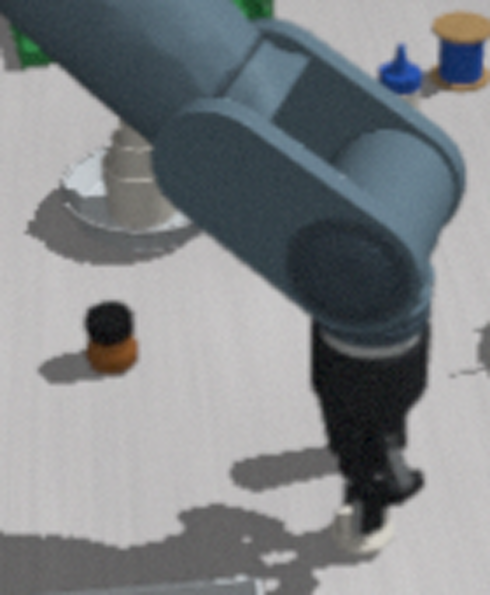

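View pics/t5.png

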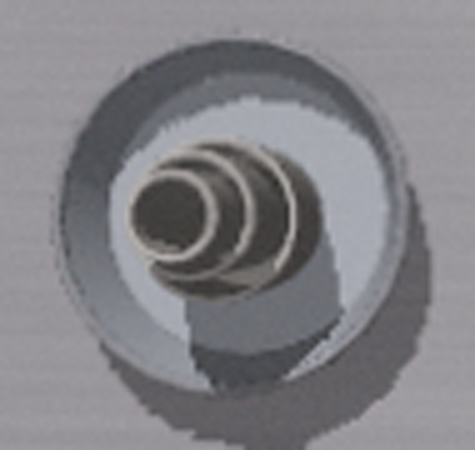

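The nest is centred, with the slim cup rim centre at crop (171,215). The lid bar is gripped (8.3 mm wide), with the disc flat at side crop (365,535).

```bash
python3 - <<'E'
from h import *
f=lambda x,y:((x+.5)/5-.5+135,(y+.5)/5-.5+205)
print(ray("top",[f(171.5,215)],.101).round(4), "proj of expected",((proj("top",[(.4978,.2588,.101),(.4978,.2588,.078)])-[135,205]+.5)*5-.5).round(1))
E
```

```text
[[0.4981 0.2592 0.101 ]] proj of expected [[172.6 215.8]
 [192.1 215.4]]
```

Call:
apply_moves(targets=[[0,0,-0.03,0,0,0],[0,0,-0.07,0,0,0],[0,0,-0.11,0,0,0],[0.001,0.03,-0.13,0,0,0],[0.003,0.08,-0.134,0,0,0],[0.005,0.13,-0.134,0,0,0],[0.007,0.18,-0.134,0,0,0],[0.008,0.23,-0.134,0,0,0],[0.01,0.28,-0.134,0,0,0],[0.011,0.33,-0.134,0,0,0],[0.012,0.37,-0.134,0,0,0],[0.013,0.4,-0.134,0,0,0]])

```text
time_s: 28.5
eef_pos: [0.5086, 0.2222, 0.149]
tool_rot: [-0.135, 0.991, -0.0, -0.001]
contact_force: [0.3, 1.1, -0.0]
gripper_width: 0.0082
finger_force: 59.5
```

Call:
apply_moves(targets=[[0.001,0.02,0,0,0,0],[0.0015,0.036,0,0,0,0],[0.0017,0.04,0,0,0,0],[0.0017,0.04,0,0,0,0],[0.0017,0.04,0,0,0,0],[0.0017,0.04,0,0,0,0]])

```text
time_s: 29.25
eef_pos: [0.4978, 0.2583, 0.1498]
tool_rot: [-0.134, 0.991, -0.0, 0.0]
contact_force: [-0.3, 0.3, -0.8]
gripper_width: 0.0085
finger_force: 59.5
```

```bash
python3 - <<'E'
from h import *
plan((.4978,.2588,.1093),yaw=195.5); print(sense()['finger_force'])
E
```

```text
29.25 [0.4978 0.2583 0.1498] w 0.0085 turn [-0.   0.  -0.1]
(0.4978, 0.2588, 0.1093) -> [-0.0001  0.0005  0.0405]
59.51160728931427
```

Call:
apply_moves(targets=[[0,0.0005,0.012,0,0,0],[0,0.0005,0.022,0,0,0],[0,0.0005,0.029,0,0,0],[0,0.0005,0.033,0,0,0],[0,0.0005,0.036,0,0,0],[0,0.0005,0.037,0,0,0],[0,0.0005,0.037,0,0,0]])

```text
time_s: 30.12
eef_pos: [0.4975, 0.2594, 0.113]
tool_rot: [-0.134, 0.991, 0.0, 0.0]
contact_force: [-0.6, -0.3, -0.3]
gripper_width: 0.0083
finger_force: 59.5
```

The plug is inside the rim with no contact force; finish seating.

Call:
apply_moves(targets=[[0,0,0.001,0,0,0],[0,0,0.002,0,0,0],[0,0,0.003,0,0,0],[0,0,0.004,0,0,0],[0,0,0.004,0,0,0]])

```text
time_s: 30.75
eef_pos: [0.4977, 0.2594, 0.1093]
tool_rot: [-0.134, 0.991, -0.0, 0.0]
contact_force: [-0.6, -0.0, 2.2]
gripper_width: 0.0084
finger_force: 60.0
```

Call:
apply_moves(targets=[[0,0,0,0,0,0],[0,0,0,0,0,0],[0,0,0,0,0,0],[0,0,0,0,0,0],[0,0,-0.02,0,0,0],[0,0,-0.06,0,0,0],[0,0,-0.1,0,0,0],[0.05,-0.03,-0.11,0,0,0],[0.1,-0.08,-0.11,0,0,0],[0.1,-0.12,-0.11,0,0,0],[0.1,-0.12,-0.11,0,0,0],[0.1,-0.12,-0.11,0,0,0]], hand=0)

```text
time_s: 32.25
eef_pos: [0.4331, 0.1172, 0.2189]
tool_rot: [-0.134, 0.991, 0.0, 0.0]
contact_force: [1.0, -0.3, 0.0]
gripper_width: 0.0425
finger_force: 0.0
```

```bash
python3 - <<'E'
from h import *
a=camera("side")[90:210,220:360]; b=camera("top")[195:295,130:240]
z=lambda x:cv2.resize(x,(480,400),interpolation=cv2.INTER_CUBIC)
cv2.imwrite("pics/end.png",cv2.resize(np.hstack([z(a),z(b)]),(800,333)))
E
```

```text
(no output)
```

View pics/end.png

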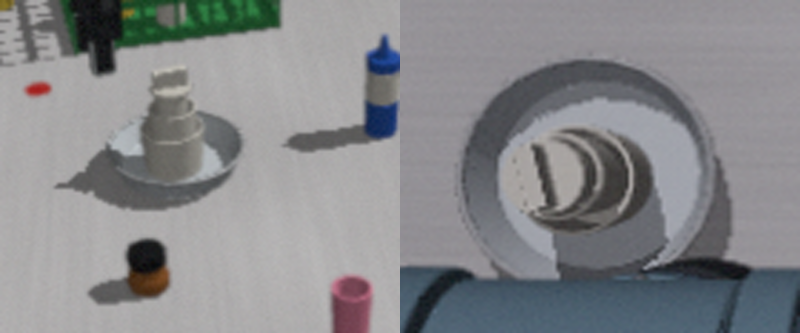

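The lid sits level on the nest (left panel (171,90), right panel (545,178)), centred in the pan, with the jar and bottle in place and the gripper clear.

```bash
python3 -c "
from cell import *
print(hand_in())"
```

```text
the job is handed in; nothing more can be done
None
```

The three cups are nested in the middle of the round pan with the lid seated on the slimmest cup. The job was handed in at about 32 s, and the jar, bottles and pink cup were not touched.

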